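# Shut the film loader's cover and start its captive star knob cleanly

## Robot

A 6-joint arm with a two-finger parallel gripper is mounted at the origin on the work surface. World frame = base frame: x ahead of the robot, y to its left, z up, the work surface at z = 0. Lengths are in m, angles in rad, forces in N, time in s.
With the tool pointing down it reaches from about 0.25 to 0.85 m from the base axis. Payload 12.5 kg.
Tool frame: the origin (TCP) lies at the very end of the fingers, on their centre line; the grasp point (between the pads) lies 19 mm behind it; z points along the fingers, y is the line along which they close (so a half turn about z gives the same grasp; the last joint's range is limited). The gripper opens to 93 mm and grips with 3 to 60 N. Pads are 15 mm wide; open, the fingers measure 128 mm over their backs; the gripper's body (75 mm by 188 mm) begins 65 mm behind the grasp point.
Start: joints at [-1.366, 0.351, 1.652, -0, 1.139, -0.085], TCP at [0.157, -0.527, 0.219] pointing down, gripper open.
Joint ranges: [-2.75, 2.75], [-0.79, 2.1], [0.01, 2.65], [-1.57, 4.71], [0.07, 3.14], [-2.87, 2.87]. Speed limits (rad/s): [2.22, 2.22, 2.79, 3.14, 3.14, 3.14].

## Interface

Orientations are given as a unit quaternion [x, y, z, w].
In Python, from station import read_state, vision, ticket gives the robot as it stands.
- The arm moves only by the tool step_arm, never from a script. Its argument "rows" is text: rows parted by semicolons, each of 6 numbers parted by spaces: the shift along the tool's x, y, z in cm, then the turn, a rotation vector about the tool's x, y, z in degrees. In form: dx dy dz ax ay az; .... A call has 1 to 20 rows; each row shifts and turns the commanded pose from where the row before left it, along the tool's axes as they then stand; what a row does not reach is not made up. A row lasts 1/10 s, in which the tool goes at most 50 mm and 8.59 degrees, less where a joint would pass 70% of its speed; a pose out of reach is approached as far as the arm can. A call with a gripper value outside its range is refused whole. "grip" is the opening in per cent of the stroke, from 0 (shut) to 100 (fully open), set as the call begins (left out, the last holds). The fingers move at their own pace and stop on an object; "grip_force" is the grip in N (left out, the last holds). Time passes only in rows, so rows that do not move let the fingers close. It gives the time, the measured TCP pose, the force, the opening and the grip force at its end, in the units of the state.
- read_state(): the state, without advancing time (a new reading comes with each control period).
- vision.capture(name): name is "side" or "top" or "wrist"; returns (picture, depth): 384x512x3 uint8, red, green, blue; 384x512 float32, m along the optical axis (not along the pixel's ray), 0 where there is no reading.
- vision.camera_model(name): a dict with "vertical_fov" (degrees; the focal length in pixels is half the picture's height over the tangent of half this angle, whatever the lens; pixels are square), "cx", "cy" (the principal point, pixels), "dist_coeffs" ([k1, k2, p1, p2, k3] as OpenCV has them; the pictures are not rectified), "R" (3x3) and "t" (3): a world point X has camera coordinates R X + t. Camera axes: x right, y down, z forward; pixel columns grow to the right and rows downward; lengths in m; the calibration is good to about 2 mm. A picture is of the moment at which its call begins: read the wrist's pose just before it. camera_model takes no time and is no camera call; for the wrist camera it gives the pose at the moment of the call.
- ticket.close_job(): hands the job in; it is judged then, once.
The state is a dict: "t": time; "joint_positions": joint angles; "qvel": joint speeds; "tau": joint torques, N m; "eef_pos": TCP position; "tcp_rot": TCP orientation; "wrist_force": force on the tool from outside, world axes, zero at the start; "torque": the same for the moment, N m; "width": finger opening in m; "grip_force": force on a finger pad.
Only numpy, scipy, OpenCV 4.12 (cv2) and the standard library are available. Lean on these libraries where they do the work, as an engineer would, in place of code of your own. Each camera call takes 0.05 s, during which the arm holds its last target. There are 200 camera calls.

## Task

Shut the open cover of the film loading unit, then turn its black star knob backwards (anticlockwise) until the thread clicks and the knob drops in, and from there turn it clockwise until the screw is fully home. Do not drive the knob forwards before it has clicked, and leave the things standing around undisturbed.

Things in the scene. Friction and masses are not known exactly. Their poses are not given: they have to be found in the camera images.
- hinge (a point): Middle of the cover's hinge line on the film loading unit (cream wedge 270 mm wide, deck sloping 25 degrees down to the robot). Fixed to the unit: x up the slope, y along the hinge to the left, z square to the deck (25 degrees off vertical, leaning to the robot). Cover shut: its top face is 10 mm above this point along z.
- lid (a joint): The cover (cream plate 170 mm from hinge to free lower edge, 200 mm wide, 10 mm thick): angle about the hinge, rad, 0 = shut, grows as it opens, 0.6 to 1.0 at the start. Stiff hinge, stays where it is left; 4 to 15 N near the free edge moves it, the knob's spring being overcome in the last 10 degrees.
- lid_edge (a point): Point on the cover's top face, on its centre line, 155 mm from the hinge, 15 mm from the free edge. Turns with the cover: x towards the hinge, y left, z out of the top face. The top face is bare from 45 to 100 mm either side of it.
- knob_center (a point): Centre of the lobes of the black four-lobe star knob with orange disc: 68 mm across opposite lobes, lobes 16 mm wide and 24 mm high (12 either side of this point). z: screw axis, outward; x, y along the lobes. On the cover's centre line 135 mm from the hinge; 26 mm above its top face when home. Fingers go in the notches at 45 degrees to x and y (45 mm between 22 mm wide pads) or across two lobes.
- knob_top (a point): Centre of the orange disc on the knob's top, 13.5 mm above the lobes' centre; axes as there. How it feels: only a spring of about 4 N makes the knob drop at the click, so a tightly squeezed knob cannot drop; cage it loosely (49 mm between pads) or press it lightly inwards while turning. Turning takes about 0.05 N m.
- knob (a joint): Turn of the star knob, rad; grows clockwise seen from above (forwards, tightening); 1.4 to 1.9 at the start. The thread starts at an unseen place that differs every time: the click comes 0.4 to 3 rad backwards of the start value. 0.2 rad past the click a steep flank blocks the way back. Some 3 rad forwards of the click it is home; a hard stop comes 1.3 rad later.
- lift (a joint): How far the knob stands out of the cover, m: 0 = screw home (also while the cover is open: a spring pulls it in). Cover shut, thread not started: about 0.017. At the click it drops 9 mm to about 0.008, then goes evenly down to 0 as it is tightened.
- canister_a_mid (a point): Bystander, to be left alone: black film canister with grey cap, upright on the table left of the unit, 34 mm across, 52 mm high; this point is at its centre, half-way up.
- canister_b_mid (a point): Bystander, to be left alone: black film canister with yellow cap, upright on the table left of the unit, 34 mm across, 52 mm high; this point is at its centre, half-way up.
- washbottle_mid (a point): Bystander, to be left alone: white wash bottle with a spout, 68 mm across, 200 mm high, standing to the left of the unit; this point is at its centre, half-way up.
- reel_mid (a point): Bystander, to be left alone: black film reel lying flat, 90 mm across, 40 mm high, left of the unit; this point is at its centre, half-way up.
- glovebox_mid (a point): Bystander, to be left alone: blue glove box, 220 x 120 x 70 mm high, right of the unit; this point is at its centre, half-way up.
- loupe_mid (a point): Bystander, to be left alone: dark round loupe, 52 mm across, 50 mm high, right of the unit; this point is at its centre, half-way up.

How it is judged:
On the way, in this order (a step that is already met when the one before it is completed fails the run):
1. the cover is shut, the knob standing proud on the thread (value of joint lid below 0.012 rad and value of joint lift above 0.0145 m), for 0.2 s.
2. with the cover shut, the knob has been turned back and has clicked in (value of joint lid below 0.012 rad and value of joint lift below 0.0115 m), for 0.1 s.
At the end, for the whole second after the job is handed in: The cover is shut (within 0.012 rad), the screw is home (knob within 1.5 mm of its lowest place) and the knob is at rest (value of joint lid below 0.012 rad and value of joint lift below 0.0015 m and velocity of joint knob below 0.1 rad/s); the robot touches nothing.
It fails at once if the knob was driven forwards (past 2.7 rad) before the thread had clicked (value of joint knob above 2.7 rad and value of joint lift above 0.0125 m).
It fails at once if one of the things standing around was moved by more than 30 mm (distance of any of canister_a_mid, canister_b_mid, washbottle_mid, reel_mid, glovebox_mid, loupe_mid from where it was at the start of the episode above 0.03 m).
It also fails if it takes over 64 s, if anything falls off the work surface, if the arm or the gripper's body presses on something with over 40 N, if the wrist force passes 120 N, or if a joint passes its speed limit or range.

## Working session

There is one attempt and no reset: what is moved stays moved. The work goes in short steps, Python scripts to look and compute and a tool call to move; the robot and the scene stay as the last step left them, time stands still between calls to the robot, and variables do not carry over. Pictures are saved under pics/ and viewed, at most 10 in all, crops included, and the job is handed in when it is done.

Besides the shell and the picture viewer there is one more tool, called after "Request:" in YAML: its name, and indented under it one key for each argument. step_arm: Moves the arm, as the interface text tells. Its arguments: {"type":"object","properties":{"rows":{"type":"string"},"grip":{"type":"number"},"grip_force":{"type":"number"}},"required":["rows"]}

```bash
mkdir -p pics; ls; cat > h.py <<'E'
import numpy as np, cv2
from scipy.spatial.transform import Rotation as R
from station import read_state, vision, ticket
def K(m):
    f=192/np.tan(np.radians(m["vertical_fov"])/2)
    return np.array([[f,0,m["cx"]],[0,f,m["cy"]],[0,0,1]]),np.array(m["dist_coeffs"],float)
def cloud(name):
    m=vision.camera_model(name); p,d=vision.capture(name)
    k,dc=K(m); v,u=np.mgrid[:384,:512]
    n=cv2.undistortPoints(np.stack([u.ravel(),v.ravel()],1).astype(np.float32)[:,None],k,dc)[:,0]
    c=np.c_[n,np.ones(len(n))]*d.reshape(-1,1)
    X=(c-np.array(m["t"]))@np.array(m["R"]); X[d.ravel()==0]=np.nan
    return p,X.reshape(384,512,3),m
def proj(m,P):
    k,dc=K(m); return cv2.projectPoints(np.atleast_2d(P).astype(float),cv2.Rodrigues(np.array(m["R"]))[0],np.array(m["t"],float),k,dc)[0][:,0]
def save(n,p): cv2.imwrite(f"pics/{n}.png",cv2.cvtColor(p,cv2.COLOR_RGB2BGR))
E
python3 - <<'E'
from h import *
ims=[]
for n in("side","top"):
    p,X,m=cloud(n); np.savez(n,p=p,X=X); ims.append(p); print(n,-np.array(m["R"]).T@m["t"])
im=np.vstack(ims); im=np.hstack(ims)
save("a",cv2.resize(im,(800,300),interpolation=cv2.INTER_AREA)); save("side",ims[0]);save("top",ims[1])
print(read_state())
E
```

```text
pics
side [0.30693179 0.97474804 0.80711204]
top [0.43971357 0.02880748 0.9825884 ]
{'t': 0.1, 'joint_positions': array([-1.36557303e+00,  3.51161320e-01,  1.65233592e+00, -4.76613400e-05,
        1.13910269e+00, -8.45885646e-02]), 'qvel': array([-0.00026156, -0.00202814, -0.00393485, -0.00072148,  0.00028249,
       -0.00050991]), 'tau': array([ 1.25853468e-03, -4.98026526e+01, -2.85704881e+01,  7.00449105e-02,
        2.39427143e-02, -3.18918319e-05]), 'eef_pos': array([ 0.15713211, -0.5267629 ,  0.21817598]), 'tcp_rot': array([ 9.89517927e-01,  1.44409204e-01, -5.19596743e-05, -5.01416754e-04]), 'wrist_force': array([ 0.31715768,  0.53941448, -0.38675127]), 'torque': array([-0.02994142,  0.02138561, -0.05903092]), 'grip_force': 0.0, 'width': 0.09311627263851478}
```

View pics/side.png

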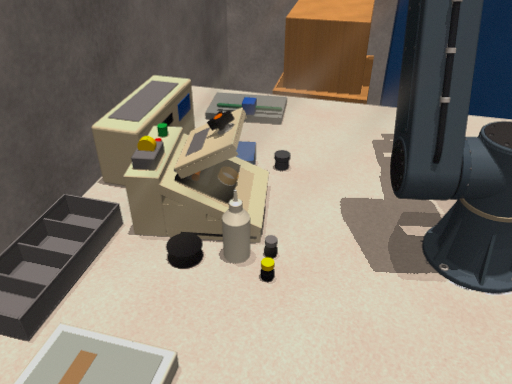

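View pics/top.png

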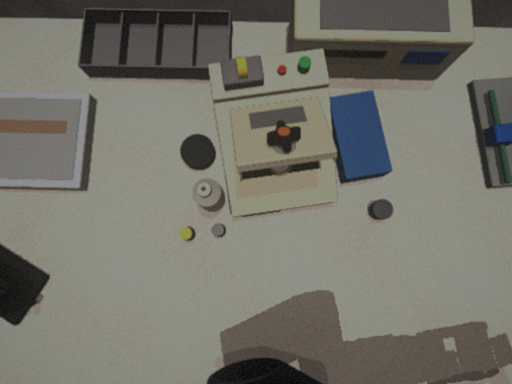

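The side view shows the open cover with the knob at about (220,118). In the top view the cover spans about (232-335, 98-178), with the knob at (284,132).

```bash
python3 - <<'E'
from h import *
z=np.load("top.npz");p,X=z["p"],z["X"]
def fit(poly):
    m=np.zeros((384,512),np.uint8);cv2.fillPoly(m,[np.array(poly)],1)
    P=X[m>0];P=P[~np.isnan(P).any(1)]
    for _ in range(5):
        c=np.median(P,0) if _==0 else P.mean(0); n=np.linalg.svd(P-P.mean(0),full_matrices=False)[2][2]; n*=np.sign(n[2])
        r=(P-P.mean(0))@n; P=P[abs(r-np.median(r))<max(.003,2*r.std()*.7)]
    return P.mean(0),n,len(P),r.std()
for nm,po in dict(cover=[(238,135),(262,135),(265,158),(240,160)],cover2=[(305,130),(328,128),(330,150),(308,154)],deck=[(240,195),(325,190),(328,200),(240,206)]).items():
    c,n,k,s=fit(po);print(nm,c.round(4),n.round(3),k,s.round(4),"tilt",np.degrees(np.arccos(n[2])).round(1),"az",np.degrees(np.arctan2(n[1],n[0])).round(1))
for nm,u,v in [("coverBL",238,164),("coverBR",331,155),("coverTL",234,113),("coverTR",322,100),("knobtop",284,132),("lobes",284,124),("panelL",217,90),("panelR",325,80),("deckFL",234,208),("deckFR",333,200),("bottle",207,190),("glove",355,120),("gloveTR",375,95),("loupe",381,209),("canA",219,230),("canB",187,234),("reel",198,152),("boxface",380,70)]:
    print(nm,np.nanmedian(X[v-1:v+2,u-1:u+2].reshape(-1,3),0).round(3))
# orange
h=cv2.cvtColor(p,cv2.COLOR_RGB2HSV); m=(h[...,0]<14)&(h[...,1]>150)&(h[...,2]>90); m[:100]=0
v,u=np.where(m);print(len(v),u.mean(),v.mean(),np.nanmedian(X[m],0))
im=cv2.resize(p[40:230,190:400],(800,724),interpolation=cv2.INTER_CUBIC)[:600]; save("topc",im)
z=np.load("side.npz");p,X=z["p"],z["X"]
h=cv2.cvtColor(p,cv2.COLOR_RGB2HSV); m=(h[...,0]<14)&(h[...,1]>150)&(h[...,2]>90); m[:100]=0;m[150:]=0;m[:,260:]=0
v,u=np.where(m);print(len(v),u.mean(),v.mean(),np.nanmedian(X[m],0))
E
```

```text
cover [0.6478 0.0491 0.2569] [0.469 0.08  0.88 ] 637 0.0009 tilt 28.4 az 9.6
cover2 [ 0.6634 -0.0841  0.2607] [0.465 0.072 0.882] 566 0.0009 tilt 28.1 az 8.8
deck [ 0.5739 -0.027   0.0637] [-0.429 -0.073  0.9  ] 966 0.0014 tilt 25.8 az -170.3
coverBL [0.608 0.073 0.275]
coverBR [ 0.632 -0.11   0.266]
coverTL [0.738 0.09  0.206]
coverTR [ 0.793 -0.111  0.158]
knobtop [ 0.667 -0.014  0.297]
lobes [ 0.688 -0.015  0.284]
panelL [0.798 0.132 0.19 ]
panelR [ 0.829 -0.113  0.189]
deckFL [0.546 0.093 0.059]
deckFR [ 0.573 -0.155  0.054]
bottle [0.573 0.147 0.167]
glove [ 0.779 -0.21   0.069]
gloveTR [ 0.88  -0.287  0.001]
loupe [ 0.553 -0.276  0.05 ]
canA [0.492 0.129 0.052]
canB [0.48  0.208 0.052]
reel [0.693 0.194 0.04 ]
boxface [ 0.924 -0.283  0.059]
89 283.34831460674155 130.80898876404495 [ 0.66971537 -0.01259644  0.29581224]
47 195.95744680851064 124.14893617021276 [ 0.67362058 -0.0140191   0.28956809]
```

View pics/topc.png

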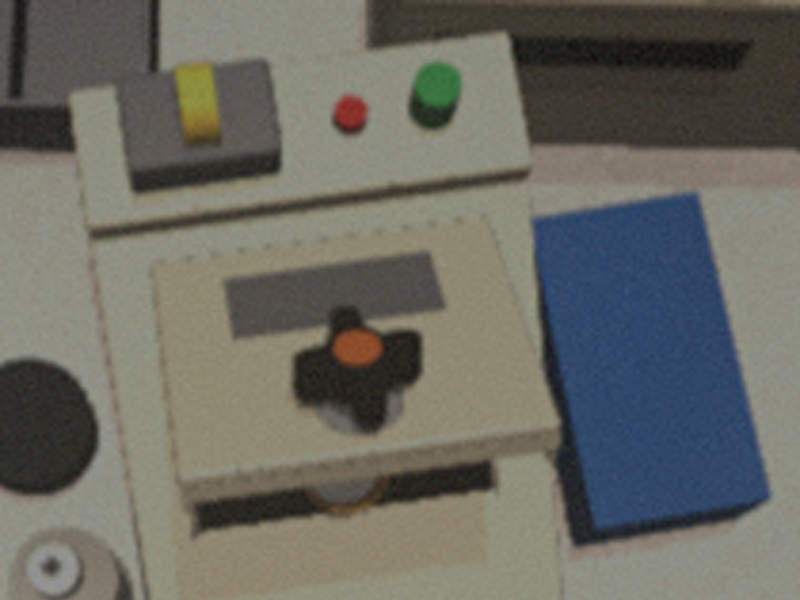

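The crop shows the star knob with its disc at about (357,348). Its lobes run roughly along the image axes, turned a few degrees.

```bash
cat >> h.py <<'E'
A=np.radians(9.2)
hx=np.array([np.cos(A),np.sin(A),0]);yy=np.array([-np.sin(A),np.cos(A),0]);zz=np.array([0,0,1.])
def fr(th,a=np.radians(25)):
    f=a-th; x=np.cos(f)*hx+np.sin(f)*zz; return np.c_[x,yy,np.cross(x,yy)]
E
python3 - <<'E'
from h import *
th=np.radians(25+28.25);F=fr(th);c=np.array([.6556,-.0175,.2588])
for n in("top","side"):
    z=np.load(n+".npz");p,X=z["p"],z["X"]
    L=(X-c)@F
    m=(abs(L[...,2])<.005)&(abs(L[...,0])<.2)&(abs(L[...,1])<.15)
    P=L[m]; print(n,"z med",np.median(P[:,2]))
    q=P[abs(P[:,1])<.08]; print("x",np.percentile(q[:,0],[0,.5,2,50,98,99.5,100]).round(4))
    q=P[(P[:,0]<.03)&(P[:,0]>-.03)]; print("y",np.percentile(q[:,1],[0,.5,2,50,98,99.5,100]).round(4))
    h=cv2.cvtColor(p,cv2.COLOR_RGB2HSV); o=(h[...,0]<14)&(h[...,1]>150)&(h[...,2]>90)&(L[...,2]>.02)&(L[...,2]<.06)&(abs(L[...,0])<.1)&(abs(L[...,1])<.1)
    P=L[o];print("orange",len(P),P.mean(0).round(4),np.median(P,0).round(4))
    k=(L[...,2]>.018)&(L[...,2]<.05)&(abs(L[...,0])<.1)&(abs(L[...,1])<.1);P=L[k]
    print("knob",len(P),P[:,:2].min(0),P[:,:2].max(0))
    o2=P[:,2]>.03 
    cc=(np.percentile(P,1,0)+np.percentile(P,99,0))/2; d=P-cc; r=np.hypot(d[:,0],d[:,1]); s=(r>.022)&(r<.036)
    a=np.arctan2(d[s,1],d[s,0]); print("cc",cc,"lobe ang mod 90:",np.degrees(np.angle(np.exp(4j*a).mean())/4), abs(np.exp(4j*a).mean()))
    # unit deck/ panel yaw
E
```

```text
top z med 0.0001453356218962337
x [-0.0402 -0.0384 -0.0373  0.0483  0.1651  0.1674  0.1693]
y [-0.0982 -0.0967 -0.0941  0.0108  0.0982  0.1005  0.1017]
orange 89 [-0.0041  0.002   0.0395] [-0.0046  0.0021  0.0396]
knob 607 [-0.03816863 -0.03113802] [0.02955097 0.03517843]
cc [-0.00485508  0.00203129  0.02976922] lobe ang mod 90: 4.546397785526326 0.7602242032213435
side z med -0.003075690162045719
x [-0.0401 -0.039  -0.0372  0.0583  0.1624  0.1634  0.1654]
y [-0.0981 -0.0935 -0.0862  0.0401  0.1011  0.1045  0.106 ]
orange 30 [-0.0035 -0.0006  0.0358] [-0.0035  0.0011  0.036 ]
knob 261 [-0.03918193 -0.03094923] [0.02822828 0.03912136]
cc [-0.0058759   0.00567403  0.02745585] lobe ang mod 90: 6.449368630627733 0.7918375441133741
```

```bash
cat >> h.py <<'E'
TH0=np.radians(53.25)
H=np.array([.6556,-.0175,.2588])+fr(TH0)@np.array([.1305,.002,-.0115])
U=fr(0)
def toolR(tau,psi=0):  # tool z = down leaning, psi: tool x azimuth in unit (deg, acw from above)
    B=fr(0,np.radians(tau)); x,y,z=B.T
    p=np.radians(psi); tx=np.cos(p)*x+np.sin(p)*y
    return np.c_[tx,np.cross(-z,tx),-z]
def rel(p0,R0,p1,R1):
    return np.r_[R0.T@(p1-p0)*100, R.from_matrix(R0.T@R1).as_rotvec(degrees=True)]
def now():
    s=read_state(); return s["eef_pos"],R.from_quat(s["tcp_rot"]).as_matrix(),s
def lidpt(th,d,y,h): return H+fr(th)@np.array([-d,y,.010+h])
E
python3 - <<'E'
from h import *
z=np.load("top.npz")["X"]
print("H",H,"deck fit in unit:",U.T@(np.array([.5739,-.027,.0637])-H))
p,r,s=now()
print("knob0",lidpt(TH0,.135,0,.026),"shut edge",lidpt(0,.155,-.07,0))
p1=lidpt(TH0,.155,-.07,.04)
print(p1,rel(p,r,p1,toolR(0)))
E
```

```text
H [0.76338456 0.00198335 0.18690154] deck fit in unit: [-0.22578918  0.0016845  -0.03065064]
knob0 [ 0.66281438 -0.01430546  0.28251176] shut edge [ 0.63173378 -0.09025162  0.13045879]
[ 0.66315611 -0.08516231  0.30431063] [ 6.11127848e+01 -2.78651767e+01 -8.58283390e+00 -5.77907910e-02
  1.32780532e-03  7.40613951e+00]
```

Request:
step_arm:
  rows: "0 0 -4 0 0 0; 0 0 -4 0 0 0; 0 0 -4 0 0 0; 4 -1.8 0 0 0 0.5; 4 -1.8 0 0 0 0.5; 4 -1.8 0 0 0 0.5; 4 -1.8 0 0 0 0.5; 4 -1.8 0 0 0 0.5; 4 -1.8 0 0 0 0.5; 4 -1.8 0 0 0 0.5; 4 -1.8 0 0 0 0.5; 4 -1.8 0 0 0 0.5; 4 -1.8 0 0 0 0.5; 4 -1.8 0 0 0 0.5; 4 -1.8 0 0 0 0.5; 4 -1.8 0 0 0 0.5; 4 -1.8 0 0 0 0.5; 4 -1.8 0 0 0 0.4; 0 0 0 0 0 0; 0 0 0 0 0 0"
  grip: 0
  grip_force: 10

```text
t: 2.1
eef_pos: [0.6801, -0.1278, 0.3375]
tcp_rot: [0.997, 0.081, -0.001, -0.0]
wrist_force: [0.1, -0.8, 0.2]
width: 0.0007
grip_force: 0.0
```

```bash
cat > plan.py <<'E'
from h import *
np.set_printoptions(suppress=True,precision=2,linewidth=150)
p,r,s=now(); print(s["joint_positions"],s["width"])
def show(p,r,Q):
    for q,rr in Q: print(rel(p,r,q,rr)); p,r=q,rr
E
python3 - <<'E'
from plan import *
Q=[(lidpt(TH0,.155,-.07,.04),toolR(0)),(lidpt(TH0,.155,-.07,.005),toolR(0))]
for f in np.linspace(0,1,9)[1:]: Q.append((lidpt(TH0*(1-f),.155,-.07,.0),toolR(25*f)))
show(p,r,Q)
E
```

```text
[-0.25  0.55  1.06 -0.    1.53  1.16] 0.0006818358446454749
[-0.98 -4.48  3.32 -0.03  0.09  0.08]
[-1.66 -0.    3.08  0.    0.    0.  ]
[-1.1   0.    2.02  0.    3.13 -0.  ]
[-0.76  0.    1.63 -0.    3.13  0.  ]
[-0.66 -0.    1.68  0.    3.13 -0.  ]
[-0.56 -0.    1.71  0.    3.12  0.  ]
[-0.45  0.    1.75 -0.    3.13 -0.  ]
[-0.34 -0.    1.77  0.    3.13  0.  ]
[-0.23  0.    1.79 -0.    3.13 -0.  ]
[-0.12 -0.    1.8  -0.    3.13  0.  ]
```

Request:
step_arm:
  rows: "-0.5 -2.2 0.5 0 0 0; -0.5 -2.3 0.5 0 0 0; -0.8 0 1.5 0 0 0; -0.8 0 1.5 0 0 0; 0 0 0.5 0 0 0; 0 0 0.5 0 0 0; -0.5 0 1 0 1.6 0; -0.5 0 1 0 1.6 0; -0.4 0 0.8 0 1.6 0; -0.4 0 0.8 0 1.6 0; -0.3 0 0.8 0 1.6 0; -0.3 0 0.8 0 1.6 0; -0.3 0 0.9 0 1.6 0; -0.3 0 0.9 0 1.6 0; -0.2 0 0.9 0 1.6 0; -0.2 0 0.9 0 1.6 0; 0 0 0 0 0 0"

```text
t: 3.8
eef_pos: [0.6244, -0.0923, 0.198]
tcp_rot: [0.987, 0.079, 0.139, -0.011]
wrist_force: [0.1, -0.3, 0.5]
width: 0.0006
grip_force: 0.0
```

```bash
python3 - <<'E'
from plan import *
print(p,"unit coords TCP:",U.T@(p-H)*1000, s["wrist_force"])
Q=[]
x=U.T@(p-H); th=np.arctan2(x[2]-.01,-x[0]);print("th~",th)
for f in np.linspace(0,1,5)[1:]: Q.append((lidpt(th*(1-f),.155,-.07,.0),toolR(14.4+10.6*f)))
show(p,r,Q)
im,X,m=cloud("top"); save("b",im[60:230,180:400].repeat(3,0).repeat(3,1))
E
```

```text
[-0.27  0.4   1.66  0.16  0.83  1.05] 0.000636912487558467
[ 0.62 -0.09  0.2 ] unit coords TCP: [-133.31  -70.85   74.38] [ 0.14 -0.32  0.54]
th~ 0.4499135846250455
[-0.74 -0.09  1.5   0.01  1.03 -0.04]
[-0.36 -0.    1.71 -0.    2.65  0.  ]
[-0.24  0.    1.73  0.    2.65 -0.  ]
[-0.13 -0.    1.74 -0.    2.65  0.  ]
```

View pics/b.png

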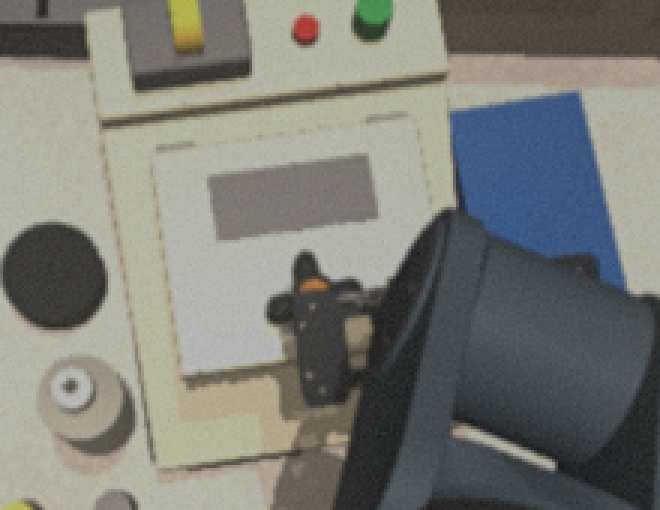

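The picture shows the cover half shut and following the finger. The knob's orange disc is at about (313,285), and nothing has been disturbed.

Request:
step_arm:
  rows: "-0.4 0 0.7 0 0.6 0; -0.3 0 0.8 0 0.6 0; -0.2 0 0.8 0 1.2 0; -0.2 0 0.8 0 1.2 0; -0.1 0 0.8 0 1.3 0; -0.1 0 0.9 0 1.3 0; -0.1 0 0.8 0 1.3 0; 0 0 0.5 0 1 0; 0 0 0.3 0 0 0; 0 0 0 0 0 0"

```text
t: 4.85
eef_pos: [0.6333, -0.0909, 0.1346]
tcp_rot: [0.974, 0.078, 0.212, -0.017]
wrist_force: [0.3, -0.7, 1.4]
width: 0.0006
grip_force: 0.4
```

```bash
python3 - <<'E'
from plan import *
x=U.T@(p-H);print("unit",x*1000, s["wrist_force"],U.T@s["wrist_force"])
print(rel(p,r,lidpt(0,.155,-.07,0),toolR(25)))
E
```

```text
[-0.29  0.46  1.8   0.37  0.53  0.83] 0.0005579044167634592
unit [-151.92  -70.85   13.09] [ 0.35 -0.69  1.37] [ 0.79 -0.74  1.14]
[-0.31 -0.09  0.31  0.02  0.44  0.02]
```

Request:
step_arm:
  rows: "0 0 0.2 0 0 0; 0 0 0.2 0 0 0; 0 0 0 0 0 0"

```text
t: 5.15
eef_pos: [0.6345, -0.0906, 0.1317]
tcp_rot: [0.974, 0.079, 0.212, -0.017]
wrist_force: [-12.7, -1.9, 16.6]
width: 0.0004
grip_force: 10.0
```

Request:
step_arm:
  rows: "0 0 0.1 0 0 0; 0 0 0.1 0 0 0; 0 0 0 0 0 0"

```text
t: 5.45
eef_pos: [0.6347, -0.0906, 0.1316]
tcp_rot: [0.974, 0.079, 0.212, -0.017]
wrist_force: [-33.5, -3.6, 40.8]
width: 0.0001
grip_force: 25.7
```

Request:
step_arm:
  rows: "0 0 0.1 0 0 0; 0 0 0.1 0 0 0; 0 0 0 0 0 0"

```text
t: 5.75
eef_pos: [0.6348, -0.0906, 0.1314]
tcp_rot: [0.974, 0.079, 0.212, -0.017]
wrist_force: [-56.1, -5.2, 65.7]
width: 0.0008
grip_force: 41.5
```

Request:
step_arm:
  rows: "0 0 -0.6 0 0 0; 0 0 -1 0 0 0; 0 0 -2 0 0 0; 0 0 -4 0 0 0; 0 0 -3 0 0 0; -4 0 0 0 0 0; -4 0 0 0 0 0; -4 0 0 0 0 8; 0 0 0 0 0 8; 0 0 0 0 0 0"
  grip: 100

```text
t: 6.75
eef_pos: [0.4843, -0.1147, 0.1733]
tcp_rot: [0.975, -0.059, 0.207, -0.047]
wrist_force: [-0.5, 0.4, 0.4]
width: 0.0755
grip_force: 0.0
```

```bash
cat > look.py <<'E'
from plan import *
import sys
def look(name,tag,th=0):
    p,X,m=cloud(name); L=(X-H)@U
    L[...,0]+=.135; L[...,2]-=.010
    near=(abs(L[...,0])<.06)&(abs(L[...,1])<.06)
    f=(abs(L[...,0])<.1)&(abs(L[...,1])<.09)&(abs(L[...,2])<.008)
    G=np.c_[L[f][:,:2],np.ones(f.sum())]; co=np.linalg.lstsq(G,L[f][:,2],rcond=None)[0] if f.sum()>50 else None
    h=cv2.cvtColor(p,cv2.COLOR_RGB2HSV); o=(h[...,0]<14)&(h[...,1]>150)&(h[...,2]>70)&near&(L[...,2]>.025)&(L[...,2]<.075)
    print(name,"face n",f.sum(),co,"orange",o.sum(),np.median(L[o],0)*1000 if o.any() else None)
    k=near&(L[...,2]>.02)&(L[...,2]<.065); P=L[k]
    c=np.median(L[o],0) if o.any() else P.mean(0); d=P-c; rr=np.hypot(d[:,0],d[:,1]); s=(rr>.022)&(rr<.036); a=np.arctan2(d[s,1],d[s,0])
    print("lobe mod90",np.degrees(np.angle(np.exp(4j*a).mean())/4),abs(np.exp(4j*a).mean()),s.sum())
    return p,L
if __name__=="__main__":
    for n in("top","side"): im,L=look(n,"x"); save("c_"+n,im)
    print(s["joint_positions"]); 
    side=cv2.imread("pics/c_side.png")[70:250,100:310]; cv2.imwrite("pics/c.png",cv2.resize(np.hstack([side,cv2.imread("pics/c_top.png")[50:230,190:400]]),(800,343),interpolation=cv2.INTER_CUBIC))
E
python3 look.py
```

```text
[-0.46  0.17  2.1   0.47  0.57  0.87] 0.07551186722403394
top face n 3989 [ 0.01  0.   -0.  ] orange 86 [ 2.05 -0.87 56.08]
lobe mod90 -0.5863661910217018 0.7285003686635423 180
side face n 1576 [ 0.    0.01 -0.  ] orange 24 [-2.27  0.87 55.62]
lobe mod90 -1.456015560106937 0.6725712197908915 170
[-0.46  0.17  2.1   0.47  0.57  0.87]
```

View pics/c.png

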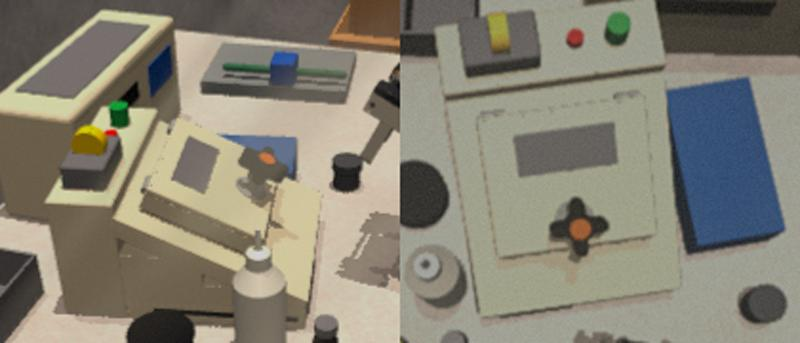

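Both panels show the cover shut. In the right panel the knob stands proud at about (580,230) with its lobes aligned to the unit, and the measured lift is about 16 mm.

```bash
python3 - <<'E'
from plan import *
Q=[(lidpt(0,.24,0,.095),toolR(25,45)),(lidpt(0,.135,0,.085),toolR(25,45)),(lidpt(0,.135,0,.012),toolR(25,45))]
show(p,r,Q)
E
```

```text
[-0.46  0.17  2.1   0.47  0.57  0.86] 0.08382263951617477
[  1.1   -7.65   0.66  -0.1    0.46 -60.74]
[7.42 7.42 1.   0.   0.   0.  ]
[0.  0.  7.3 0.  0.  0. ]
```

Request:
step_arm:
  rows: "0.4 -2.5 0.2 0 0 0; 0.4 -2.5 0.2 0 0 0; 0.3 -2.6 0.3 0 0.5 0; 0 0 0 0 0 -7.6; 0 0 0 0 0 -7.6; 0 0 0 0 0 -7.6; 0 0 0 0 0 -7.6; 0 0 0 0 0 -7.6; 0 0 0 0 0 -7.6; 0 0 0 0 0 -7.6; 0 0 0 0 0 -7.5; 2.5 2.5 0.3 0 0 0; 2.5 2.5 0.3 0 0 0; 2.4 2.4 0.4 0 0 0; 0 0 0 0 0 0; 0 0 0 0 0 0"

```text
t: 8.45
eef_pos: [0.6026, -0.0244, 0.2146]
tcp_rot: [0.87, 0.444, 0.205, 0.067]
wrist_force: [-1.6, 0.0, 0.6]
width: 0.0929
grip_force: 0.0
```

```bash
python3 - <<'E'
from plan import *
show(p,r,[(lidpt(0,.135,0,.085),toolR(25,45)),(lidpt(0,.135,0,.012),toolR(25,45))])
im,X,m=cloud("wrist"); save("w",im)
P=[lidpt(0,.135,0,.056)]
print(proj(m,P))
L=(X-H)@U; L[...,0]+=.135; L[...,2]-=.01
h=cv2.cvtColor(im,cv2.COLOR_RGB2HSV); o=(h[...,0]<14)&(h[...,1]>150)&(h[...,2]>70)
print(o.sum(),np.argwhere(o).mean(0)[::-1],np.nanmedian(L[o],0)*1000)
E
```

```text
[-0.18  0.28  1.84  0.24  0.63  0.28] 0.09290723958947139
[ 0.09  0.04 -0.1   0.04  0.1  -0.09]
[0.  0.  7.3 0.  0.  0. ]
[[262.36 224.54]]
1699 [328.91 164.82] [ 5.92 -5.02 57.04]
```

View pics/w.png

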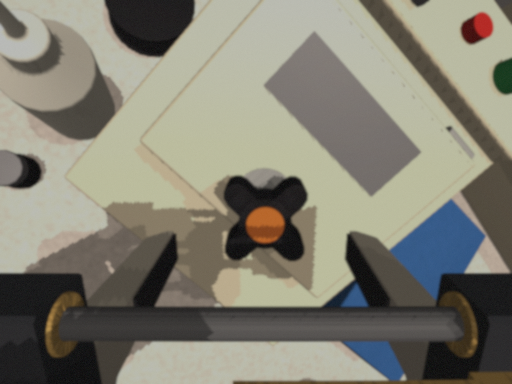

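The wrist view shows the disc at (265,224), where I predicted (262,224), and the notches point left and right at the fingers. I go down and cage the knob.

Request:
step_arm:
  rows: "0 0 2 0 0 0; 0 0 2 0 0 0; 0 0 1.5 0 0 0; 0 0 1 0 0 0; 0 0 0.7 0 0 0; 0 0 0 0 0 0; 0 0 0 0 0 0"

```text
t: 9.2
eef_pos: [0.6325, -0.0203, 0.15]
tcp_rot: [0.87, 0.442, 0.206, 0.067]
wrist_force: [0.2, -1.0, 0.1]
width: 0.0931
grip_force: 0.0
```

Request:
step_arm:
  rows: "0 0 0 0 0 0; 0 0 0 0 0 0; 0 0 0 0 0 0; 0 0 0 0 0 0; 0 0 0 0 0 0; 0 0 0 0 0 0"
  grip: 52.5
  grip_force: 5

```text
t: 9.8
eef_pos: [0.6324, -0.0203, 0.1496]
tcp_rot: [0.87, 0.442, 0.206, 0.067]
wrist_force: [0.3, -0.0, -0.2]
width: 0.0505
grip_force: 0.0
```

```bash
cat > chk.py <<'E'
from look import *
T=r.T
print("t",s["t"],"tool force",r.T@s["wrist_force"],"tool torque",r.T@s["torque"],"w",s["width"],"q6",s["joint_positions"][5],"tcp unit",(U.T@(p-H)+[.135,0,-.01])*1000)
for n in("top","side"): look(n,"")
im,X,m=cloud("wrist"); L=(X-H)@U; L[...,0]+=.135; L[...,2]-=.01
h=cv2.cvtColor(im,cv2.COLOR_RGB2HSV); o=(h[...,0]<14)&(h[...,1]>150)&(h[...,2]>50)&(L[...,2]>.02)&(L[...,2]<.075)
print("wrist",o.sum(),np.median(L[o],0)*1000 if o.any() else None); save("w_%d"%(s["t"]*100),im)
E
python3 chk.py
```

```text
[-0.16  0.42  1.82  0.28  0.5   0.25] 0.05049554205670801
t 9.8 tool force [0.08 0.17 0.33] tool torque [ 0.13 -0.13  0.03] w 0.05049554205670801 q6 0.24929254767089712 tcp unit [-1.16 -1.04 12.35]
top face n 2898 [ 0.01  0.   -0.  ] orange 0 None
lobe mod90 36.1653992820393 0.512236173214067 16
side face n 1525 [ 0.  0. -0.] orange 6 [ 0.86  3.55 56.05]
lobe mod90 10.1126626840552 0.2030054855969597 186
wrist 2234 [ 2.77  0.41 57.55]
```

Request:
step_arm:
  rows: "0 0 0 0 0 -6; 0 0 0 0 0 -6; 0 0 0 0 0 -6; 0 0 0 0 0 -6; 0 0 0 0 0 -6; 0 0 0 0 0 -6; 0 0 0 0 0 0"

```text
t: 10.65
eef_pos: [0.6329, -0.0206, 0.15]
tcp_rot: [0.691, 0.69, 0.175, 0.128]
wrist_force: [1.1, -0.3, 0.7]
width: 0.049
grip_force: 0.5
```

```bash
python3 chk.py
```

```text
[-0.16  0.42  1.82  0.28  0.5  -0.38] 0.04896965889377026
t 10.65 tool force [-0.28  1.32 -0.22] tool torque [-0.07 -0.12  0.04] w 0.04896965889377026 q6 -0.3806577685394816 tcp unit [-0.64 -1.42 12.53]
top face n 2720 [ 0.01  0.   -0.  ] orange 0 None
lobe mod90 nan nan 0
side face n 1524 [ 0.    0.01 -0.  ] orange 10 [-3.08 -0.11 55.08]
lobe mod90 26.70392204258833 0.2515874003832422 256
wrist 2067 [ 2.05  1.25 57.4 ]look.py:13: RuntimeWarning: Mean of empty slice.
  print("lobe mod90",np.degrees(np.angle(np.exp(4j*a).mean())/4),abs(np.exp(4j*a).mean()),s.sum())
  ret = ret.dtype.type(ret / rcount)
```

```bash
cat > w.py <<'E'
from h import *
p,r,s=now()
im,X,m=cloud("wrist"); L=(X-H)@U; L[...,0]+=.135; L[...,2]-=.01
h=cv2.cvtColor(im,cv2.COLOR_RGB2HSV); o=(h[...,0]<14)&(h[...,1]>150)&(h[...,2]>50)&(L[...,2]>.02)&(L[...,2]<.075)
print("torque z",(r.T@s["torque"])[2].round(3),"w",s["width"],"q6",s["joint_positions"][5],"tcp",((U.T@(p-H)+[.135,0,-.01])*1000).round(1))
f=(abs(L[...,0])<.1)&(abs(L[...,1])<.09)&(abs(L[...,2])<.012)
print("wrist",o.sum(),(np.median(L[o],0)*1000).round(1),"face",np.median(L[f][:,2])*1000); save("w_%d"%(s["t"]*100),im)
E
echo
```

Request:
step_arm:
  rows: "0 0 0 0 0 -6; 0 0 0 0 0 -6; 0 0 0 0 0 -6; 0 0 0 0 0 -6; 0 0 0 0 0 0"

```text
t: 11.3
eef_pos: [0.6324, -0.0202, 0.1496]
tcp_rot: [0.533, 0.818, 0.145, 0.161]
wrist_force: [0.3, -0.1, 1.8]
width: 0.049
grip_force: 0.5
```

```bash
python3 w.py
```

```text
torque z 0.038 w 0.049000075311998625 q6 -0.7976515514476002 tcp [-1.2 -1.  12.3]
wrist 1931 [ 0.7  1.8 57.4] face 1.1334044098706306
```

Request:
step_arm:
  rows: "0 0 0 0 0 -6; 0 0 0 0 0 -6; 0 0 0 0 0 -6; 0 0 0 0 0 -6; 0 0 0 0 0 0"

```text
t: 11.85
eef_pos: [0.6336, -0.0208, 0.1506]
tcp_rot: [0.351, 0.911, 0.108, 0.189]
wrist_force: [2.3, -4.4, 3.9]
width: 0.0488
grip_force: 2.3
```

```bash
python3 w.py
```

```text
torque z 0.157 w 0.048814297895272446 q6 -1.2157196211857955 tcp [ 0.2 -1.8 12.7]
wrist 2100 [ 1.1  0.2 49.5] face 1.0458443553563779
```

View pics/w_1130.png

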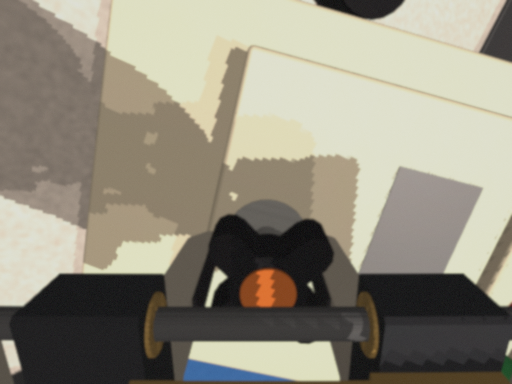

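The view showed the knob caged with lobes against the fingers. The last chunk dropped the disc from 57.4 to 49.5 mm and raised the torque, so it has clicked. Now I turn it forwards.

Request:
step_arm:
  rows: "0 0 0 0 0 3; 0 0 0 0 0 6; 0 0 0 0 0 8; 0 0 0 0 0 8; 0 0 0 0 0 8; 0 0 0 0 0 8; 0 0 0 0 0 8; 0 0 0 0 0 8; 0 0 0 0 0 8; 0 0 0 0 0 8; 0 0 0 0 0 8; 0 0 0 0 0 0"

```text
t: 13.1
eef_pos: [0.632, -0.0198, 0.1491]
tcp_rot: [0.86, 0.463, 0.204, 0.071]
wrist_force: [0.5, 0.1, 0.1]
width: 0.0488
grip_force: 0.0
```

```bash
python3 w.py
```

```text
torque z -0.049 w 0.04876240222927339 q6 0.20218649831501292 tcp [-1.7 -0.5 12.1]
wrist 2130 [ 1.8 -0.4 46.2] face 1.1835183466408927
```

Request:
step_arm:
  rows: "0 0 0 0 0 8; 0 0 0 0 0 8; 0 0 0 0 0 8; 0 0 0 0 0 8; 0 0 0 0 0 8; 0 0 0 0 0 8; 0 0 0 0 0 8; 0 0 0 0 0 8; 0 0 0 0 0 8; 0 0 0 0 0 0"

```text
t: 14.15
eef_pos: [0.6322, -0.0202, 0.1494]
tcp_rot: [0.968, -0.128, 0.207, -0.061]
wrist_force: [0.2, -0.2, -0.3]
width: 0.0487
grip_force: 0.0
```

```bash
python3 w.py
```

```text
torque z 0.039 w 0.04866833932536655 q6 1.4534177486440203 tcp [-1.4 -0.9 12.2]
wrist 2067 [ 1.7 -0.9 42.9] face 1.0603029842003366
```

Request:
step_arm:
  rows: "0 0 0 0 0 8; 0 0 0 0 0 8; 0 0 0 0 0 8; 0 0 0 0 0 8; 0 0 0 0 0 8; 0 0 0 0 0 8; 0 0 0 0 0 8; 0 0 0 0 0 8; 0 0 0 0 0 0"

```text
t: 15.1
eef_pos: [0.6321, -0.02, 0.1493]
tcp_rot: [0.754, -0.621, 0.143, -0.162]
wrist_force: [-0.4, 0.1, -0.4]
width: 0.0489
grip_force: 0.0
```

```bash
python3 w.py
```

```text
torque z 0.069 w 0.04886387775957074 q6 2.5678172016452727 tcp [-1.5 -0.7 12.2]
wrist 1986 [ 1.4 -1.1 40.2] face 0.867015917478441
```

Request:
step_arm:
  rows: "0 0 0 0 0 5; 0 0 0 0 0 5; 0 0 0 0 0 0"

```text
t: 15.45
eef_pos: [0.6322, -0.0202, 0.1494]
tcp_rot: [0.697, -0.683, 0.129, -0.173]
wrist_force: [0.3, 0.1, 0.3]
width: 0.0488
grip_force: 0.0
```

```bash
python3 w.py
```

```text
torque z 0.035 w 0.048750799199357236 q6 2.740338001167475 tcp [-1.4 -0.9 12.3]
wrist 1975 [ 1.3 -1.  40.3] face 0.8355366273761818
```

The height has levelled off at 39.4 mm above the cover (39.5 expected), so the screw is home. I release and retreat.

Request:
step_arm:
  rows: "0 0 0 0 0 -2; 0 0 0 0 0 0; 0 0 0 0 0 0; 0 0 0 0 0 0; 0 0 0 0 0 0; 0 0 0 0 0 0; 0 0 -2 0 0 0; 0 0 -3 0 0 0; 0 0 -4 0 0 0; 0 0 -4 0 0 0; 0 0 0 0 0 0; 0 0 0 0 0 0"
  grip: 100

```text
t: 16.7
eef_pos: [0.5782, -0.0288, 0.2679]
tcp_rot: [0.707, -0.673, 0.132, -0.172]
wrist_force: [0.1, -0.6, -0.2]
width: 0.0929
grip_force: 0.0
```

```bash
python3 w.py; python3 look.py
```

```text
torque z 0.083 w 0.09290742584445599 q6 2.757008930375968 tcp [ -0.9  -0.8 142.7]
wrist 693 [ 0.9 -0.9 40.1] face 0.9020581324918819
[-0.2   0.17  1.83  0.22  0.74  2.76] 0.09306746416125776
top face n 2864 [ 0.01  0.   -0.  ] orange 2 [-6.1  -3.71 38.21]
lobe mod90 19.249489696006556 0.36539805711009765 57
side face n 1521 [ 0.    0.01 -0.  ] orange 0 None
lobe mod90 40.28006458261531 0.7212980891274386 120
[-0.2   0.17  1.83  0.22  0.74  2.76]
```

```bash
python3 -c "
from station import ticket; print(ticket.close_job())"
```

```text
the job is handed in; nothing more can be done
None
```

The cover is shut, the knob clicked in when turned back, and the screw was then turned clockwise to home: the disc measures about 39 mm above the cover, against 39.5 mm expected. The arm is clear and the job is handed in; no verdict was returned.

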